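# Set up the slide draining rail

### The arm

A 6-joint arm with a two-finger parallel gripper is mounted at the origin on the work surface. World frame = base frame: x ahead of the robot, y to its left, z up, the work surface at z = 0. Lengths are in m, angles in rad, forces in N, time in s.
With the tool pointing down it reaches from about 0.225 to 0.875 m from the base axis. Payload 3.4 kg.
Tool frame: the origin (TCP) lies where the fingers leave the gripper's body, on its centre line; the fingertips stand 73 mm ahead of it and the grasp point (between the pads) lies 54 mm ahead of it (manip.pinch_z is the distance from the TCP to the grasp point, in m); z points along the fingers, y is the line along which they close (so a half turn about z gives the same grasp; the last joint's range is limited). The gripper opens to 85 mm and grips with 20 to 120 N. Pads are 22 mm wide; open, the fingers measure 114 mm over their backs; the gripper's body (76 mm by 85 mm) begins 54 mm behind the grasp point. The pads swing forward as they close: fully open they stand 13 mm farther back than shut.
Start: joints at [-1.407, 0.276, 1.505, -0, 1.361, -0.121], TCP at [0.162, -0.552, 0.304] pointing down, gripper open.
Joint ranges: [-2.89, 2.89], [-0.75, 2.08], [0.22, 2.7], [-1.18, 4.32], [0.11, 2.71], [-2.7, 2.7]. Speed limits (rad/s): [2.57, 2.57, 3.14, 3.14, 3.14, 3.14].

### API

Orientations are given as a unit quaternion [w, x, y, z].
In Python, from rig import readout, imaging, manip gives the robot as it stands. The module is installed in compiled form; this text tells all that it offers.
- The arm moves only by the tool servo_tool, never from a script. Its argument "moves" is a list of rows, each an object with "dp": the shift along the tool's x, y, z in units of 0.2 m (1.0 is 0.2 m), a list of three; "delta_rot": the turn, a rotation vector about the tool's x, y, z in units of 0.1 rad (1.0 is 0.1 rad), a list of three; "fingers": the opening, from 0 (shut) to 1 (fully open). In form: [{"dp": [dx, dy, dz], "delta_rot": [wx, wy, wz], "fingers": fingers}, ...]. A call has 1 to 5 rows; each row shifts and turns the commanded pose from where the row before left it, along the tool's axes as they then stand; what a row does not reach is not made up. A row lasts 1/10 s, in which the tool goes at most 50 mm and 8.59 degrees, less where a joint would pass 70% of its speed; a pose out of reach is approached as far as the arm can. A call with a number of a shift or a turn outside -1 to 1 is refused whole. A call with a gripper value outside its range is refused whole. The fingers move at their own pace and stop on an object; "force" is the grip in N (left out, the last holds). Time passes only in rows, so rows that do not move let the fingers close. It gives the time, the measured TCP pose, the force, the opening and the grip force at its end, in the units of the state.
- readout.get_state(): the state, without advancing time (a new reading comes with each control period).
- imaging.get_image(name): name is "scene" or "side" or "wrist"; returns (picture, depth): 480x640x3 uint8, red, green, blue; 480x640 float32, m along the optical axis (not along the pixel's ray), 0 where there is no reading.
- imaging.calibration(name): a dict with "intrinsics" (3x3 intrinsics, pixels), "R" (3x3) and "t" (3): a world point X has camera coordinates R X + t; the wrist camera has in their place "hand_eye" (4x4, takes a point from camera to tool coordinates, whose origin is the TCP and whose axes are the flange's). Camera axes: x right, y down, z forward; pixel columns grow to the right and rows downward; lengths in m; the calibration is good to about 2 mm. A picture is of the moment at which its call begins: read the wrist's pose just before it. calibration takes no time and is no camera call.
- manip.sign_off(): hands the job in; it is judged then, once.
The state is a dict: "clock": time; "qpos": joint angles; "qd": joint speeds; "effort": joint torques, N m; "position": TCP position; "ee_rot": TCP orientation; "contact_force": force on the tool from outside, world axes, zero at the start; "moment": the same for the moment, N m; "width": finger opening in m; "gripper_force": force on a finger pad.
Only numpy, scipy, OpenCV 4.12 (cv2) and the standard library are available. Lean on these libraries where they do the work, as an engineer would, in place of code of your own. Each camera call takes 0.05 s, during which the arm holds its last target. There are 200 camera calls.

### The job

Lay the loose steel rail across the draining stand so that it sits fully down in both forks, then hook the slide rack onto the rail on the open side beside the splash guard and slide it along until it hangs between the guard panels, centred on their pointers. Keep the rack upright all the while so that no slides fall out, leave it hanging freely from the rail, and leave the other things on the bench where they are.

Things in the scene. Friction and masses are not known exactly. Their poses are not given: they have to be found in the camera images.
- stand: Fixed draining stand: grey plate 130 (x) x 360 (y) x 10 mm; at y = -142 and +142 mm an aluminium post, 40 (x) x 12 mm, ending in an upward-open fork: slot 16 mm wide along x, floor 165 mm above the bench, straight for 16 mm, then flaring; tops at 197 mm. Origin: centre of the plate's underside, on the bench; y from post to post, z up; -x faces the robot roughly.
- rail: Loose rail lying on the bench, 0.3 to 0.45 kg: 12 mm square steel bar along its y, 328 mm long, with a 20 mm square, 12 mm long cap at each end (304 mm between caps; the caps go outside the forks). Origin: mid-length, underside of the caps; the bar spans 4 to 16 mm above it. Seated, the bar spans 165 to 177 mm above the bench. Symmetric: either way round.
- rack: Loose steel slide rack, 0.17 to 0.28 kg, swinging in the fingers if gripped lightly or moved fast, standing on the bench: basket 84 (x) x 50 (y) x 37 mm with glass slides, a C-shaped hook above it (see rack_hook) and a grip block on top (see rack_grip). Origin: centre of the basket's underside, z up. Hanging on the seated rail its underside is 75 mm above the bench.
- rack_hook (a point): Middle of the underside of the hook's top plate, 102 mm above the rack's origin; axes as the rack. Stem at x = -17 to -11 mm, lip at x = +11 to +17 mm reaching 18 mm down; 24 mm long along y. The mouth, 47 mm high between lip end and basket top, faces +x: the rail enters sideways through it, parallel to y, then the rack is lowered.
- rack_grip (a point): Centre of the rack's grey grip block, 12 (x) x 30 (y) x 40 mm, 130 mm above the rack's origin and directly above it; axes as the rack.
- guard: Fixed splash guard on either half of the stand, axes parallel to the stand's: two clear upright panels in aluminium frames, 110 mm long along y, inner faces at x = -54 and +54 mm, outer at 60, tops 140 mm above the bench, ends open; they stop the rack from reaching the rail sideways there. Origin: centre of its underside, 10 mm above the bench.
- mark (a point): The mark: midway between the two small dark steel pointers that stand in the middle of the guard panels' top edges, 150 mm above the bench, directly over the guard's origin.
- drip_tray: Fixed low white tray, 112 x 110 x 16 mm, on the other half of the stand's plate; over it the rail is open from the sides. Origin: centre of its underside, 10 mm above the bench.
- reagent_bottle: amber glass bottle with black cap, 48 mm across, 105 mm tall; loose bystander. Origin: centre of its underside.
- petri_dish: white shallow dish, 90 mm across, 16 mm tall; loose bystander. Origin: centre of its underside.
- slide_box: closed blue slide box, 100 x 85 x 32 mm; loose bystander. Origin: centre of its underside.
- beaker: glass beaker, 64 mm across, 75 mm tall; loose bystander. Origin: centre of its underside.
- lens_case: black round objective case, 38 mm across, 46 mm tall; loose bystander. Origin: centre of its underside.
- mouse: black computer mouse, 100 x 58 x 33 mm; loose bystander. Origin: centre of its underside.

How it is judged:
On the way, in this order (a step that is already met when the one before it is completed fails the run):
1. the rail sits fully down in both forks (x of rail in the frame of stand between -0.006 and 0.006 m and z of rail in the frame of stand between 0.155 and 0.166 m and angle between the y axis of rail and the y axis of stand, either way round below 0.025 rad), for 0.2 s.
2. the rail is inside the rack's hook on the open side, beside the guard (x of rack in the frame of stand between -0.014 and 0.014 m and z of rack in the frame of stand between 0.065 and 0.128 m and y of rack in the frame of stand between -0.13 and 0.13 m and (y of rack in the frame of guard above 0.06 m or y of rack in the frame of guard below -0.06 m)), for 0.05 s.
At the end, for the whole second after the job is handed in: Rail down in both forks (height within 5 mm of seated, within 6 mm of the slots' middle, within 0.025 rad of the stand's line); rack at rest with its hook on the rail, upright within 0.2 rad, its centre within 12 mm of the guard's pointers along the rail (all of step 1 and y of rack in the frame of guard between -0.012 and 0.012 m and x of rack in the frame of stand between -0.016 and 0.016 m and z of rack in the frame of stand between 0.069 and 0.081 m and angle between rack's own z axis and vertical below 0.2 rad and contact force between rack and rail above 0.5 N and linear speed of each of rack, rail below 0.03 m/s); the robot touches nothing.
It fails at once if the rack is tipped by more than 0.7 rad (angle between rack's own z axis and vertical above 0.7 rad).
It fails at once if a bystander (bottle, dish, slide box, beaker, lens case, mouse) is shifted by more than 30 mm (distance of any of reagent_bottle, petri_dish, slide_box, beaker, lens_case, mouse from where it was at the start of the episode above 0.03 m).
It also fails if it takes over 64 s, if anything falls off the work surface, if the arm or the gripper's body presses on something with over 40 N, if the wrist force passes 120 N, or if a joint passes its speed limit or range.

## Working session

There is one attempt and no reset: what is moved stays moved. The work goes in short steps, Python scripts to look and compute and a tool call to move; the robot and the scene stay as the last step left them, time stands still between calls to the robot, and variables do not carry over. Pictures are saved under pics/ and viewed, at most 10 in all, crops included, and the job is handed in when it is done.

Besides the shell and the picture viewer there is one more tool, called after "Emit:" as name([rows], argument=value, ...), one row to a line, values as JSON. servo_tool: Moves the arm, as the interface text tells. Its arguments: {"type":"object","properties":{"moves":{"type":"array"},"force":{"type":"number"}},"required":["moves"]}

```bash
mkdir -p pics; cat > h.py <<'E'
import numpy as np, cv2
from rig import readout, imaging, manip
from scipy.spatial.transform import Rotation as R
def rot(q): return R.from_quat([q[1],q[2],q[3],q[0]]).as_matrix()
def cam(name):
    s=readout.get_state(); c=imaging.calibration(name); im,d=imaging.get_image(name)
    K=np.array(c["intrinsics"])
    if name=="wrist":
        T=np.eye(4);T[:3,:3]=rot(s["ee_rot"]);T[:3,3]=s["position"];T=T@np.array(c["hand_eye"])
    else:
        T=np.eye(4);T[:3,:3]=np.array(c["R"]).T;T[:3,3]=-np.array(c["R"]).T@np.array(c["t"])
    return im,d,K,T
def cloud(d,K,T):
    v,u=np.mgrid[:480,:640]
    P=np.stack([(u-K[0,2])/K[0,0]*d,(v-K[1,2])/K[1,1]*d,d],-1)
    return P@T[:3,:3].T+T[:3,3]
def ray(u,v,K,T,z):
    r=T[:3,:3]@np.array([(u-K[0,2])/K[0,0],(v-K[1,2])/K[1,1],1]); o=T[:3,3]
    return o+r*(z-o[2])/r[2]
E
python3 - <<'E'
from h import *
for n in ("scene","side","wrist"):
    im,d,K,T=cam(n); cv2.imwrite(f"pics/{n}0.png",im[:,:,::-1]); np.savez(f"{n}0.npz",im=im,d=d,K=K,T=T); print(n,T.round(3),K[0,0])
print(readout.get_state())
E
```

```text
scene [[-0.71   0.486 -0.51   1.238]
 [ 0.704  0.483 -0.521  0.631]
 [-0.007 -0.729 -0.685  1.013]
 [ 0.     0.     0.     1.   ]] 603.109387357606
side [[ 0.993 -0.08   0.084  0.488]
 [-0.114 -0.558  0.822 -0.848]
 [-0.018 -0.826 -0.563  0.659]
 [ 0.     0.     0.     1.   ]] 467.11493542828026
wrist [[ 0.28  -0.925 -0.255  0.226]
 [-0.96  -0.271 -0.074 -0.533]
 [-0.001  0.265 -0.964  0.374]
 [ 0.     0.     0.     1.   ]] 390.49862950493457
{'clock': 0.15, 'qpos': array([-1.40699949e+00,  2.76483852e-01,  1.50585015e+00, -6.06054318e-06,
        1.36069812e+00, -1.21016747e-01]), 'qd': array([ 0.00289138, -0.00210363, -0.0045562 , -0.0003234 , -0.00278529,
       -0.00147854]), 'effort': array([ 2.08175719e-03, -4.17143548e+01, -2.46033275e+01, -1.46601697e-04,
        7.65602425e-03,  1.91231197e-05]), 'position': array([ 0.16149878, -0.55155107,  0.30321577]), 'ee_rot': array([-7.19503526e-04,  9.89876931e-01,  1.41926545e-01, -1.83564214e-05]), 'contact_force': array([ 0.33190655,  1.02385825, -0.23851152]), 'moment': array([0.0352974 , 0.04186282, 0.00120935]), 'gripper_force': 0.0, 'width': 0.0850489750096464}
```

View pics/scene0.png

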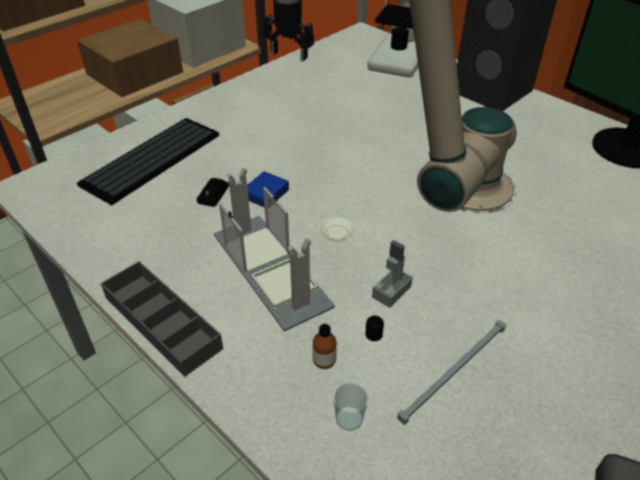

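View pics/side0.png

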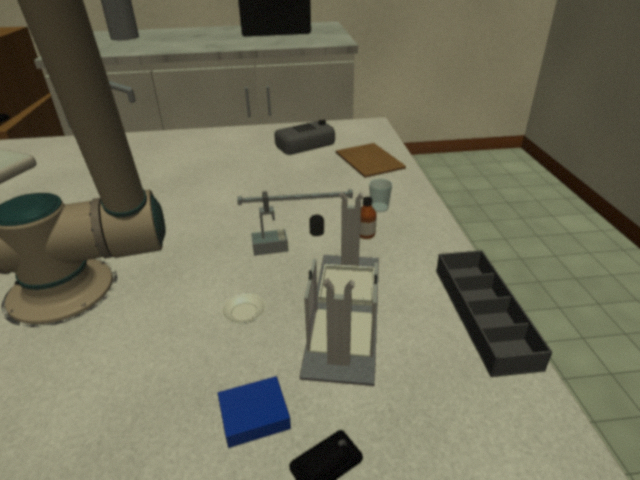

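The scene view shows the rail (caps at about (501,326) and (404,416)), the rack at (393,285), the stand with its forks at (239,175) and (300,245), and the guard on the far half. The side view agrees, with the rail at (241,200)–(349,192) and the guard on the near half (y negative).

```bash
python3 - <<'E'
from h import *
from PIL import Image
E
python3 - <<'E'
from h import *
out=[]
for n in ("scene","side"):
    z=np.load(n+"0.npz"); P=cloud(z["d"],z["K"],z["T"]); ok=z["d"]>0
    img=np.zeros((560,400,3),np.uint8)
    q=P[ok]; c=z["im"][ok]; 
    o=np.argsort(q[:,2]); q=q[o]; h=q[:,2]
    print(n,"table",np.median(h[(h>-.03)&(h<.03)]))
    col=cv2.applyColorMap(np.clip(h/0.21*255,0,255).astype(np.uint8),cv2.COLORMAP_JET)[:,0]
    r=((0.5-q[:,1])*560).astype(int); k=((q[:,0]-0.15)*560).astype(int)   # 560px/m
    m=(r>=0)&(r<560)&(k>=0)&(k<400)&(h<0.25)
    for dr in(0,1):
      for dk in (0,1):
        img[np.clip(r[m]+dr,0,559),np.clip(k[m]+dk,0,399)]=col[m]
    out.append(img)
cv2.imwrite("pics/top.png",np.hstack(out))
for n,pts,zz in (("scene",[(501,326),(404,416)],.01),("side",[(241,200),(349,192)],.01),("scene",[(397,246),(393,290)],.13)):
    z=np.load(n+"0.npz")
    for p in pts: print(n,p,ray(*p,z["K"],z["T"],zz).round(3),cloud(z["d"],z["K"],z["T"])[p[1],p[0]].round(3))
E
```

```text
scene table 0.0013457419033719997
side table 0.001257100947348655
scene (501, 326) [0.379 0.328 0.01 ] [0.389 0.332 0.022]
scene (404, 416) [0.693 0.319 0.01 ] [0.699 0.322 0.021]
side (241, 200) [0.387 0.331 0.01 ] [0.388 0.321 0.016]
side (349, 192) [0.698 0.333 0.01 ] [0.694 0.31  0.023]
scene (397, 246) [0.448 0.087 0.13 ] [0.467 0.1   0.151]
scene (393, 290) [0.553 0.163 0.13 ] [0.477 0.111 0.032]
```

View pics/top.png

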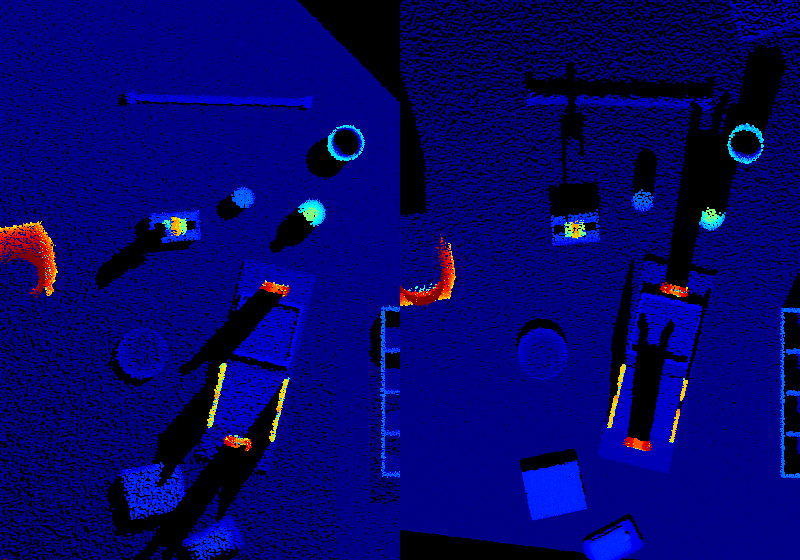

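The height map shows the rail along x at y≈0.325. The stand's posts are at about (0.64,-0.015) and (0.57,-0.287), the guard is on the -y half, and the rack is at (0.463,0.095). Next I'll look at the stand with the wrist camera.

Emit:
servo_tool([
  {"dp":[0,0,-0.1],"delta_rot":[0,0,0.95],"fingers":1},
  {"dp":[0,0,-0.1],"delta_rot":[0,0,0.95],"fingers":1},
  {"dp":[0,0,-0.1],"delta_rot":[0,0,0.95],"fingers":1},
  {"dp":[0.185,-0.167,-0.02],"delta_rot":[0,0,0],"fingers":1},
  {"dp":[0.185,-0.167,-0.02],"delta_rot":[0,0,0],"fingers":1},
])

```text
clock: 0.65
position: [0.2357, -0.4852, 0.372]
ee_rot: [0.0, 1.0, -0.002, 0.0]
contact_force: [2.2, 0.5, -0.1]
width: 0.0855
gripper_force: 0.0
```

Emit:
servo_tool([
  {"dp":[0.185,-0.167,-0.02],"delta_rot":[0,0,0],"fingers":1},
  {"dp":[0.185,-0.167,-0.02],"delta_rot":[0,0,0],"fingers":1},
  {"dp":[0.185,-0.167,-0.02],"delta_rot":[0,0,0],"fingers":1},
  {"dp":[0.185,-0.167,-0.02],"delta_rot":[0,0,0],"fingers":1},
  {"dp":[0.185,-0.167,-0.02],"delta_rot":[0,0,0],"fingers":1},
])

```text
clock: 1.15
position: [0.4216, -0.3164, 0.3919]
ee_rot: [0.0, 1.0, -0.0, -0.0]
contact_force: [0.4, -1.1, -0.2]
width: 0.0852
gripper_force: 0.0
```

Emit:
servo_tool([
  {"dp":[0.185,-0.167,-0.02],"delta_rot":[0,0,0],"fingers":1},
  {"dp":[0.185,-0.167,-0.02],"delta_rot":[0,0,0],"fingers":1},
  {"dp":[0.185,-0.167,-0.02],"delta_rot":[0,0,0],"fingers":1},
  {"dp":[0.185,-0.167,-0.02],"delta_rot":[0,0,0],"fingers":1},
  {"dp":[0.185,-0.167,-0.02],"delta_rot":[0,0,0],"fingers":1},
])

```text
clock: 1.65
position: [0.6068, -0.1495, 0.4118]
ee_rot: [0.0, 1.0, 0.0, -0.0]
contact_force: [0.7, -1.1, 0.8]
width: 0.0855
gripper_force: 0.0
```

Emit:
servo_tool([
  {"dp":[0,0,0],"delta_rot":[0,0,0],"fingers":1},
  {"dp":[0,0,0],"delta_rot":[0,0,0],"fingers":1},
])

```text
clock: 1.85
position: [0.6061, -0.1502, 0.411]
ee_rot: [0.0, 1.0, 0.001, -0.001]
contact_force: [-0.5, 0.3, 0.3]
width: 0.0851
gripper_force: 0.0
```

```bash
python3 - <<'E'
from h import *
im,d,K,T=cam("wrist"); s=readout.get_state(); cv2.imwrite("pics/w1.png",im[:,:,::-1]); np.savez("w1.npz",im=im,d=d,K=K,T=T); print(s["position"],s["ee_rot"],s["clock"],s["qpos"])
P=cloud(d,K,T); ok=(d>0)&(P[...,2]>.12)&(P[...,2]<.21)
n,l,st,c=cv2.connectedComponentsWithStats(ok.astype(np.uint8))
for i in range(1,n):
    if st[i,4]>80:
        q=P[l==i]; print(st[i],c[i].round(1),q.mean(0).round(4),q[:,2].max().round(4))
        t=q[q[:,2]>q[:,2].max()-.012]; print("  top",cv2.minAreaRect(t[:,:2].astype(np.float32)*1000),len(t))
E
```

```text
[ 0.60533232 -0.15114418  0.41121282] [ 1.62233183e-04  9.99999552e-01  2.05991954e-04 -9.09896055e-04] 1.9 [-3.55706755e-01  3.17078745e-01  1.18654180e+00 -9.40453671e-04
  1.63956476e+00  1.21461371e+00]
[ 121  149   60   69 2506] [151.5 180.1] [ 0.6394 -0.0197  0.1679] 0.1984
  top ((639.4241333007812, -16.67171287536621), (13.196590423583984, 49.461891174316406), 76.2462158203125) 739
[350 151 126  38 927] [411.8 169.3] [ 0.646  -0.2323  0.1416] 0.1563
  top ((645.4699096679688, -233.92262268066406), (14.418063163757324, 4.99777364730835), 76.52426147460938) 110
[ 452  225   66   76 2492] [481.2 258.3] [ 0.5742 -0.2892  0.1661] 0.1985
  top ((572.7254638671875, -292.1673583984375), (13.889697074890137, 49.250545501708984), 76.79642486572266) 644
[ 320  267  115   39 1449] [376.  286.9] [ 0.536  -0.2069  0.1364] 0.1561
  top ((534.6915283203125, -207.3886260986328), (14.467391014099121, 5.702649116516113), 74.70938873291016) 119
[ 48 343  49  28 933] [ 71.8 356.7] [0.4638 0.0901 0.1404] 0.152
  top ((461.2118225097656, 93.01744842529297), (12.671319007873535, 31.002124786376953), 4.5384087562561035) 534
```

View pics/w1.png

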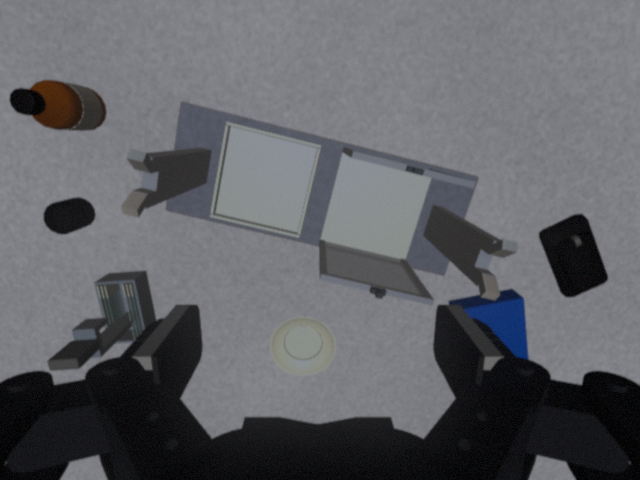

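The wrist view shows the forks at about (135,180) and (495,268), the pointers at (413,170) and (377,291), and the rack at lower left. I still need to know which way the hook's mouth faces.

```bash
python3 - <<'E'
import cv2,numpy as np
a=cv2.resize(cv2.imread("pics/side0.png")[175:265,225:315],(400,400),interpolation=cv2.INTER_CUBIC)
b=cv2.resize(cv2.imread("pics/scene0.png")[230:310,360:440],(400,400),interpolation=cv2.INTER_CUBIC)
cv2.imwrite("pics/crop.png",np.hstack([a,b]))
from h import *
for n in("scene","side"):
    z=np.load(n+"0.npz"); P=cloud(z["d"],z["K"],z["T"]).reshape(-1,3)
    for nm,c in (("A",(.6394,-.0167)),("B",(.5727,-.2922)),("rack",(.4612,.093))):
        t=P[(np.hypot(P[:,0]-c[0],P[:,1]-c[1])<.035)&(P[:,2]>(.187 if nm!="rack" else .14))&(P[:,2]<.21)]
        print(n,nm,len(t),cv2.minAreaRect((t[:,:2]*1000).astype(np.float32)))
    t=P[(P[:,0]>.3)&(P[:,0]<.8)&(abs(P[:,1]-.325)<.03)&(P[:,2]>.009)&(P[:,2]<.03)]
    print(n,"rail",len(t),cv2.minAreaRect((t[:,:2]*1000).astype(np.float32)),np.percentile(t[:,2],[50,90,99]))
E
```

```text
scene A 78 ((639.9605712890625, -14.353050231933594), (14.876927375793457, 49.433074951171875), 77.34542846679688)
scene B 64 ((573.628173828125, -288.61810302734375), (18.045955657958984, 48.781593322753906), 76.42540740966797)
scene rack 105 ((462.3816833496094, 96.23294067382812), (14.23259162902832, 32.01831817626953), 6.266199111938477)
scene rail 1058 ((540.1915283203125, 323.5012512207031), (21.015220642089844, 332.6488952636719), 88.54500579833984) [0.01656118 0.02015842 0.02339382]
side A 72 ((639.3071899414062, -16.8675537109375), (15.69746208190918, 47.625946044921875), 72.29522705078125)
side B 137 ((573.1644287109375, -292.1377258300781), (14.885448455810547, 48.54484558105469), 78.13495635986328)
side rack 54 ((461.91552734375, 91.52249145507812), (11.936318397521973, 27.844158172607422), 6.746994495391846)
side rail 502 ((540.8884887695312, 322.4728088378906), (27.886457443237305, 327.2186279296875), 88.43612670898438) [0.01591231 0.01933923 0.02249216]
```

View pics/crop.png

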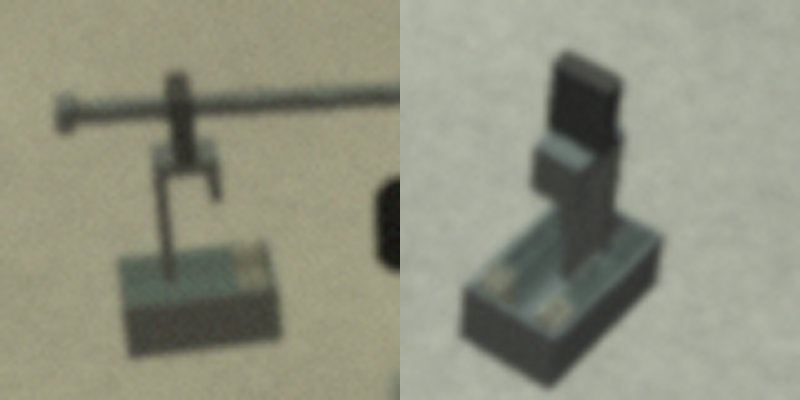

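The mouth faces world +x, away from the robot, with the rack's x axis turned about +0.1 rad. Next I'll go over the rail.

Emit:
servo_tool([
  {"dp":[-0.027,-0.2,0],"delta_rot":[0,0,0],"fingers":1},
  {"dp":[-0.027,-0.2,0.04],"delta_rot":[0,0,0],"fingers":1},
  {"dp":[-0.027,-0.2,0.04],"delta_rot":[0,0,0],"fingers":1},
  {"dp":[-0.027,-0.2,0.04],"delta_rot":[0,0,0],"fingers":1},
  {"dp":[-0.027,-0.2,0.04],"delta_rot":[0,0,0],"fingers":1},
])

```text
clock: 2.4
position: [0.5773, 0.0484, 0.3798]
ee_rot: [0.0, 1.0, -0.002, 0.0]
contact_force: [-0.1, -0.4, -0.7]
width: 0.0855
gripper_force: 0.0
```

Emit:
servo_tool([
  {"dp":[-0.027,-0.2,0.04],"delta_rot":[0,0,0],"fingers":1},
  {"dp":[-0.027,-0.2,0.04],"delta_rot":[0,0,0],"fingers":1},
  {"dp":[-0.027,-0.2,0.04],"delta_rot":[0,0,0],"fingers":1},
  {"dp":[-0.027,-0.2,0.04],"delta_rot":[0,0,0],"fingers":1},
  {"dp":[-0.027,-0.2,0.04],"delta_rot":[0,0,0],"fingers":1},
])

```text
clock: 2.9
position: [0.5511, 0.2482, 0.3399]
ee_rot: [0.0, 1.0, -0.001, 0.0]
contact_force: [0.4, 0.4, -0.2]
width: 0.0852
gripper_force: 0.0
```

Emit:
servo_tool([
  {"dp":[-0.027,-0.2,0.04],"delta_rot":[0,0,0],"fingers":1},
  {"dp":[-0.027,-0.17,0.04],"delta_rot":[0,0,0],"fingers":1},
  {"dp":[0,0,0],"delta_rot":[0,0,0],"fingers":1},
  {"dp":[0,0,0],"delta_rot":[0,0,0],"fingers":1},
])

```text
clock: 3.3
position: [0.5407, 0.3216, 0.3236]
ee_rot: [0.001, 1.0, -0.0, -0.0]
contact_force: [-0.4, -0.7, -0.0]
width: 0.0854
gripper_force: 0.0
```

```bash
python3 - <<'E'
from h import *
im,d,K,T=cam("wrist"); s=readout.get_state(); cv2.imwrite("pics/w2.png",im[:,:,::-1]); np.savez("w2.npz",im=im,d=d,K=K,T=T); print(s["position"],s["ee_rot"],s["clock"],s["qpos"])
P=cloud(d,K,T); print("table",np.median(P[...,2][d>.3]))
ok=(d>0)&(P[...,2]>.010)&(P[...,2]<.035)&(abs(P[...,1]-.323)<.04)&(P[...,0]>.36)&(P[...,0]<.75)
n,l,st,c=cv2.connectedComponentsWithStats(ok.astype(np.uint8))
for i in range(1,n):
    if st[i,4]>200:
        q=P[l==i]; print(st[i],q.mean(0).round(4)); b=q[(q[:,2]>.013)]
        print(cv2.minAreaRect((q[:,:2]*1000).astype(np.float32)),np.percentile(q[:,2],[50,90]))
        for x in np.arange(.37,.72,.03):
            m=abs(q[:,0]-x)<.006
            if m.any(): print(x.round(2),q[m,1].min().round(4),q[m,1].max().round(4),np.median(q[m,2]).round(4))
        print(q[:,0].min(),q[:,0].max())
E
```

```text
[0.54108443 0.32106513 0.32403179] [ 6.87697012e-04  9.99999450e-01 -7.87533492e-04  8.63437612e-05] 3.35 [ 4.25621711e-01  3.48888542e-01  1.34739978e+00 -1.33408348e-03
  1.44571609e+00  1.99815981e+00]
table 0.0007496812971894418
[ 304   22   29  338 4446] [0.5583 0.3205 0.0171]
((539.2660522460938, 321.0442199707031), (19.74039649963379, 328.2528076171875), 88.5463638305664) [0.01676052 0.01974293]
0.37 0.3164 0.3337 0.0198
0.4 0.3185 0.3304 0.0165
0.43 0.3185 0.3291 0.0166
0.46 0.3175 0.3289 0.0164
0.49 0.3165 0.3277 0.0167
0.52 0.3155 0.3275 0.0165
0.55 0.3146 0.3264 0.0167
0.58 0.3147 0.3252 0.0167
0.61 0.3138 0.3251 0.0166
0.64 0.313 0.324 0.0167
0.67 0.3122 0.323 0.0167
0.7 0.3072 0.3263 0.0206
0.3752431399194034 0.7032561842083219
```

View pics/w2.png

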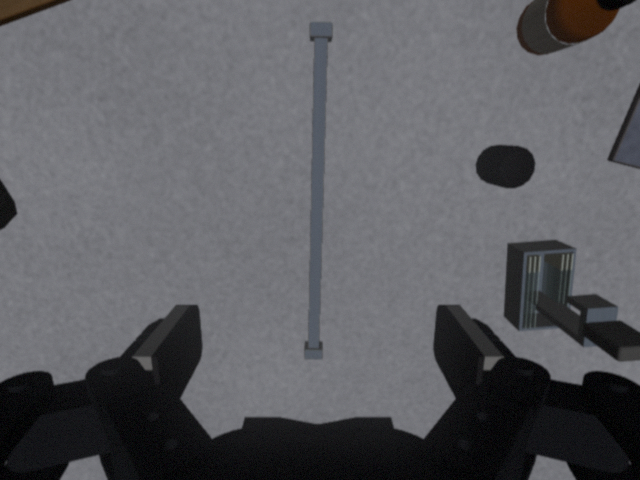

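The wrist view shows the whole rail, with caps at (320,30) and (313,350). Its centre is (0.539,0.321), its angle -0.025 rad, and the bar's top is about 16 mm above the bench. I'll grasp it at the middle.

Emit:
servo_tool([
  {"dp":[-0.009,0,0.2],"delta_rot":[0,0,0.25],"fingers":1},
  {"dp":[0,0,0.2],"delta_rot":[0,0,0],"fingers":1},
  {"dp":[0,0,0.2],"delta_rot":[0,0,0],"fingers":1},
  {"dp":[0,0,0.2],"delta_rot":[0,0,0],"fingers":1},
  {"dp":[0,0,0.2],"delta_rot":[0,0,0],"fingers":1},
])

```text
clock: 3.85
position: [0.54, 0.3205, 0.1235]
ee_rot: [-0.0, 1.0, -0.014, 0.001]
contact_force: [0.9, 0.5, 0.5]
width: 0.0852
gripper_force: 0.0
```

Emit:
servo_tool([
  {"dp":[0,0,0.1],"delta_rot":[0,0,0],"fingers":1},
  {"dp":[0,0,0.1],"delta_rot":[0,0,0],"fingers":1},
  {"dp":[0,0,0.04],"delta_rot":[0,0,0],"fingers":1},
  {"dp":[0,0,0],"delta_rot":[0,0,0],"fingers":1},
  {"dp":[0,0,0],"delta_rot":[0,0,0],"fingers":1},
])

```text
clock: 4.35
position: [0.5401, 0.3222, 0.077]
ee_rot: [-0.0, 1.0, -0.013, 0.001]
contact_force: [0.0, -0.3, 0.3]
width: 0.0852
gripper_force: 0.0
```

Emit:
servo_tool([
  {"dp":[0,0,0],"delta_rot":[0,0,0],"fingers":0},
  {"dp":[0,0,0],"delta_rot":[0,0,0],"fingers":0},
  {"dp":[0,0,0],"delta_rot":[0,0,0],"fingers":0},
  {"dp":[0,0,0],"delta_rot":[0,0,0],"fingers":0},
  {"dp":[0,0,0],"delta_rot":[0,0,0],"fingers":0},
], force=90)

```text
clock: 4.85
position: [0.539, 0.3228, 0.076]
ee_rot: [0.0, 1.0, -0.012, 0.0]
contact_force: [-0.2, -9.3, 3.1]
width: 0.0127
gripper_force: 2.5
```

Emit:
servo_tool([
  {"dp":[0,0,0],"delta_rot":[0,0,0],"fingers":0},
  {"dp":[0,0,0],"delta_rot":[0,0,0],"fingers":0},
  {"dp":[0,0,0],"delta_rot":[0,0,0],"fingers":0},
])

```text
clock: 5.15
position: [0.539, 0.3228, 0.0764]
ee_rot: [0.0, 1.0, -0.013, 0.0]
contact_force: [-2.2, -0.6, 5.6]
width: 0.0096
gripper_force: 89.1
```

Emit:
servo_tool([
  {"dp":[0,0,-0.1],"delta_rot":[0,0,0],"fingers":0},
  {"dp":[0,0,-0.19],"delta_rot":[0,0,0],"fingers":0},
  {"dp":[0,0,-0.19],"delta_rot":[0,0,-0.97],"fingers":0},
  {"dp":[0,0,-0.19],"delta_rot":[0,0,-0.97],"fingers":0},
  {"dp":[0,0,-0.19],"delta_rot":[0,0,-0.97],"fingers":0},
])

```text
clock: 5.65
position: [0.5385, 0.3226, 0.2479]
ee_rot: [0.0, 0.991, 0.134, -0.001]
contact_force: [1.0, -0.2, -3.6]
width: 0.0091
gripper_force: 88.4
```

Emit:
servo_tool([
  {"dp":[0,0,-0.19],"delta_rot":[0,0,-0.97],"fingers":0},
  {"dp":[0,0,-0.19],"delta_rot":[0,0,-0.97],"fingers":0},
  {"dp":[0,0,0],"delta_rot":[0,0,-0.97],"fingers":0},
  {"dp":[0,0,0],"delta_rot":[0,0,-0.97],"fingers":0},
  {"dp":[0,0,0],"delta_rot":[0,0,-0.97],"fingers":0},
])

```text
clock: 6.15
position: [0.5387, 0.3227, 0.3227]
ee_rot: [0.0, 0.93, 0.369, -0.001]
contact_force: [-0.2, 1.0, -3.6]
width: 0.0095
gripper_force: 88.4
```

Emit:
servo_tool([
  {"dp":[0,0,0],"delta_rot":[0,0,-0.97],"fingers":0},
  {"dp":[0,0,0],"delta_rot":[0,0,-0.97],"fingers":0},
  {"dp":[0,0,0],"delta_rot":[0,0,-0.97],"fingers":0},
  {"dp":[0,0,0],"delta_rot":[0,0,-0.97],"fingers":0},
  {"dp":[0,0,0],"delta_rot":[0,0,-0.97],"fingers":0},
])

```text
clock: 6.65
position: [0.5387, 0.3227, 0.3221]
ee_rot: [-0.0, 0.814, 0.581, -0.001]
contact_force: [-0.3, -0.3, -3.7]
width: 0.0092
gripper_force: 88.4
```

Emit:
servo_tool([
  {"dp":[0,0,0],"delta_rot":[0,0,-0.97],"fingers":0},
  {"dp":[0,0,0],"delta_rot":[0,0,0],"fingers":0},
  {"dp":[0,0,0],"delta_rot":[0,0,0],"fingers":0},
  {"dp":[0,0,0],"delta_rot":[0,0,0],"fingers":0},
])

```text
clock: 7.05
position: [0.539, 0.3228, 0.3232]
ee_rot: [-0.0, 0.786, 0.618, -0.001]
contact_force: [-0.5, -0.5, -3.4]
width: 0.0094
gripper_force: 88.4
```

```bash
cat >> h.py <<'E'
def pose():
    s=readout.get_state(); M=rot(s["ee_rot"]); print("clock",s["clock"],"p",s["position"].round(4),"a",np.arctan2(M[1,0],M[0,0]).round(4),"tilt",M[:2,2].round(4),"F",s["contact_force"].round(1),"w",round(s["width"],4),s["gripper_force"]); return s,M
def to(target,a):
    s,M=pose(); t=M.T@(np.array(target)-s["position"]); print("dp units",(t/.2).round(3),"turn units",((np.arctan2(M[1,0],M[0,0])-a)*10).round(3))
E
python3 - <<'E'
from h import *
to([.6061,-.1544,.324],1.334)
E
```

```text
clock 7.05 p [0.539  0.3228 0.3232] a 1.3314 tilt [-0.0009 -0.0005] F [-0.5 -0.5 -3.4] w 0.0094 88.3861792087555
dp units [-2.238  0.892 -0.003] turn units -0.026
```

Emit:
servo_tool([
  {"dp":[-0.1,0.04,0],"delta_rot":[0,0,-0.02],"fingers":0},
  {"dp":[-0.19,0.076,0],"delta_rot":[0,0,0],"fingers":0},
  {"dp":[-0.2,0.08,0],"delta_rot":[0,0,0],"fingers":0},
  {"dp":[-0.2,0.08,0],"delta_rot":[0,0,0],"fingers":0},
  {"dp":[-0.2,0.08,0],"delta_rot":[0,0,0],"fingers":0},
])

```text
clock: 7.55
position: [0.5666, 0.1316, 0.3239]
ee_rot: [0.0, 0.786, 0.619, 0.0]
contact_force: [-0.6, -0.1, -2.7]
width: 0.0093
gripper_force: 88.4
```

Emit:
servo_tool([
  {"dp":[-0.2,0.08,0],"delta_rot":[0,0,0],"fingers":0},
  {"dp":[-0.2,0.08,0],"delta_rot":[0,0,0],"fingers":0},
  {"dp":[-0.2,0.08,0],"delta_rot":[0,0,0],"fingers":0},
  {"dp":[-0.2,0.08,0],"delta_rot":[0,0,0],"fingers":0},
  {"dp":[-0.2,0.08,0],"delta_rot":[0,0,0],"fingers":0},
])

```text
clock: 8.05
position: [0.5976, -0.0818, 0.3239]
ee_rot: [0.0, 0.786, 0.618, 0.0]
contact_force: [1.0, -0.3, -3.9]
width: 0.0091
gripper_force: 88.4
```

Emit:
servo_tool([
  {"dp":[-0.2,0.08,0],"delta_rot":[0,0,0],"fingers":0},
  {"dp":[-0.15,0.056,0],"delta_rot":[0,0,0],"fingers":0},
  {"dp":[0,0,0.1],"delta_rot":[0,0,0],"fingers":0},
  {"dp":[0,0,0],"delta_rot":[0,0,0],"fingers":0},
  {"dp":[0,0,0],"delta_rot":[0,0,0],"fingers":0},
])

```text
clock: 8.55
position: [0.6074, -0.1541, 0.3034]
ee_rot: [-0.001, 0.786, 0.619, -0.0]
contact_force: [-0.6, -0.1, -2.7]
width: 0.0094
gripper_force: 88.4
```

```bash
python3 - <<'E'
from h import *
to([.6061,-.1544,.237],1.334)
for n in ("scene","side"):
    im,d,K,T=cam(n); P=cloud(d,K,T); cv2.imwrite(f"pics/{n}1.png",im[:,:,::-1])
    # rail points: above the forks, near stand line
    o=np.array([.6061,-.1544]); ex=np.array([.972,-.2346]); ey=np.array([.2346,.972])
    q=P[(d>0)&(P[...,2]>.21)&(P[...,2]<.26)]; x=(q[:,:2]-o)@ex; y=(q[:,:2]-o)@ey
    m=(abs(x)<.03)&(abs(y)<.2)&(abs(y)>.05); x,y,z=x[m],y[m],q[m,2]
    print(n,m.sum(),"y",np.percentile(y,[0.5,99.5]).round(4))
    for a,b in((-.17,-.155),(-.15,-.1),(.1,.15),(.155,.17)):
        k=(y>a)&(y<b)
        if k.sum()>5: print(a,k.sum(),"x",np.percentile(x[k],[3,97]).round(4),"z",np.percentile(z[k],[5,95]).round(4))
E
```

```text
clock 8.55 p [ 0.6074 -0.1541  0.3034] a 1.3343 tilt [-0.0016  0.001 ] F [-0.6 -0.1 -2.7] w 0.0094 88.3929705619812
dp units [-0.003 -0.005  0.332] turn units 0.003
scene 550 y [-0.1607  0.1682]
-0.17 24 x [-0.0071  0.0116] z [0.2336 0.2497]
-0.15 62 x [-0.0033  0.011 ] z [0.2356 0.2475]
0.1 151 x [-0.0042  0.0081] z [0.2347 0.2457]
0.155 118 x [-0.0071  0.0118] z [0.2309 0.2492]
side 544 y [-0.1637  0.1042]
-0.17 185 x [-0.0076  0.0115] z [0.2311 0.2496]
-0.15 143 x [-0.0034  0.0082] z [0.2436 0.246 ]
0.1 8 x [-0.0034  0.0006] z [0.2441 0.2461]
```

Emit:
servo_tool([
  {"dp":[0,-0.008,0.06],"delta_rot":[0,0,0],"fingers":0},
  {"dp":[0,0,0.06],"delta_rot":[0,0,0],"fingers":0},
  {"dp":[0,0,0.06],"delta_rot":[0,0,0],"fingers":0},
  {"dp":[0,0,0.04],"delta_rot":[0,0,0],"fingers":0},
  {"dp":[0,0,0],"delta_rot":[0,0,0],"fingers":0},
])

```text
clock: 9.15
position: [0.6053, -0.1537, 0.2577]
ee_rot: [-0.002, 0.785, 0.619, -0.001]
contact_force: [0.1, 0.0, -3.6]
width: 0.0091
gripper_force: 88.5
```

Emit:
servo_tool([
  {"dp":[0,0,0.03],"delta_rot":[0,0,0],"fingers":0},
  {"dp":[0,0,0.03],"delta_rot":[0,0,0],"fingers":0},
  {"dp":[0,0,0.02],"delta_rot":[0,0,0],"fingers":0},
  {"dp":[0,0,0],"delta_rot":[0,0,0],"fingers":0},
])

```text
clock: 9.55
position: [0.6059, -0.154, 0.2432]
ee_rot: [-0.001, 0.785, 0.619, -0.0]
contact_force: [-0.1, 0.7, -2.1]
width: 0.0093
gripper_force: 88.5
```

Emit:
servo_tool([
  {"dp":[0,0,0.01],"delta_rot":[0,0,0],"fingers":0},
  {"dp":[0,0,0.01],"delta_rot":[0,0,0],"fingers":0},
  {"dp":[0,0,0.01],"delta_rot":[0,0,0],"fingers":0},
  {"dp":[0,0,0],"delta_rot":[0,0,0],"fingers":0},
])

```text
clock: 9.95
position: [0.6061, -0.1541, 0.2376]
ee_rot: [-0.0, 0.785, 0.619, -0.0]
contact_force: [0.1, -0.7, -3.7]
width: 0.0093
gripper_force: 88.5
```

```bash
python3 - <<'E'
from h import *
to([.6061,-.1544,.237],1.334)
for n in ("side",):
    im,d,K,T=cam(n); P=cloud(d,K,T); 
    o=np.array([.6061,-.1544]); ex=np.array([.972,-.2346]); ey=np.array([.2346,.972])
    q=P[(d>0)&(P[...,2]>.15)&(P[...,2]<.2)]; x=(q[:,:2]-o)@ex; y=(q[:,:2]-o)@ey
    m=(abs(x)<.02)&(abs(y)<.2)&(abs(y)>.05); x,y,z=x[m],y[m],q[m,2]
    for a,b in((-.17,-.152),(-.13,-.1),(-.1,-.06),(.06,.1),(.1,.13)):
        k=(y>a)&(y<b)
        if k.sum()>5: print(a,k.sum(),"x",np.percentile(x[k],[3,97]).round(4),"z",np.percentile(z[k],[5,50,95]).round(4))
E
```

```text
clock 9.95 p [ 0.6061 -0.1541  0.2376] a 1.3348 tilt [-0.0004  0.0001] F [ 0.1 -0.7 -3.7] w 0.0093 88.47207069396973
dp units [-0.001  0.001  0.003] turn units 0.008
-0.17 185 x [-0.0093  0.0103] z [0.1646 0.1764 0.1832]
-0.13 98 x [-0.005   0.0064] z [0.1742 0.1784 0.1801]
-0.1 112 x [-0.0051  0.0064] z [0.1742 0.1782 0.1796]
0.06 35 x [-0.0052  0.0025] z [0.1772 0.1783 0.1795]
```

Emit:
servo_tool([
  {"dp":[0,0,0.006],"delta_rot":[0,0,0],"fingers":0},
  {"dp":[0,0,0.005],"delta_rot":[0,0,0],"fingers":0},
  {"dp":[0,0,0],"delta_rot":[0,0,0],"fingers":0},
])

```text
clock: 10.3
position: [0.6063, -0.1541, 0.2373]
ee_rot: [0.001, 0.785, 0.619, 0.0]
contact_force: [-2.6, 2.0, 5.0]
width: 0.009
gripper_force: 89.6
```

Emit:
servo_tool([
  {"dp":[0,0,0],"delta_rot":[0,0,0],"fingers":0.6},
  {"dp":[0,0,0],"delta_rot":[0,0,0],"fingers":0.6},
  {"dp":[0,0,0],"delta_rot":[0,0,0],"fingers":0.6},
  {"dp":[0,0,0],"delta_rot":[0,0,0],"fingers":0.6},
  {"dp":[0,0,-0.05],"delta_rot":[0,0,0],"fingers":0.6},
])

```text
clock: 10.8
position: [0.6055, -0.1539, 0.2445]
ee_rot: [-0.001, 0.785, 0.619, -0.001]
contact_force: [-0.3, 0.2, -0.1]
width: 0.0514
gripper_force: 0.0
```

Emit:
servo_tool([
  {"dp":[0,0,-0.15],"delta_rot":[0,0,0],"fingers":0.6},
  {"dp":[0,0,-0.19],"delta_rot":[0,0,0],"fingers":0.6},
  {"dp":[0,0,-0.19],"delta_rot":[0,0,0],"fingers":0.6},
  {"dp":[0.147,-0.141,0],"delta_rot":[0,0,0],"fingers":0.6},
  {"dp":[0.147,-0.141,0],"delta_rot":[0,0,0],"fingers":0.6},
])

```text
clock: 11.3
position: [0.5656, -0.0839, 0.3538]
ee_rot: [0.002, 0.786, 0.618, 0.001]
contact_force: [-0.0, 0.5, 0.0]
width: 0.0513
gripper_force: 0.0
```

Emit:
servo_tool([
  {"dp":[0.147,-0.141,0],"delta_rot":[0,0,0],"fingers":0.6},
  {"dp":[0.147,-0.141,0],"delta_rot":[0,0,0],"fingers":0.6},
  {"dp":[0.147,-0.141,0],"delta_rot":[0,0,0],"fingers":0.6},
  {"dp":[0.147,-0.141,0],"delta_rot":[0,0,0],"fingers":0.6},
  {"dp":[0.147,-0.141,0],"delta_rot":[0,0,0],"fingers":0.6},
])

```text
clock: 11.8
position: [0.4614, 0.0933, 0.3526]
ee_rot: [0.0, 0.786, 0.619, 0.001]
contact_force: [0.5, 0.7, -0.6]
width: 0.0514
gripper_force: 0.0
```

Emit:
servo_tool([
  {"dp":[0,0,0],"delta_rot":[0,0,-0.85],"fingers":0.6},
  {"dp":[0,0,0],"delta_rot":[0,0,-0.85],"fingers":0.6},
  {"dp":[0,0,0],"delta_rot":[0,0,-0.85],"fingers":0.6},
  {"dp":[0,0,0],"delta_rot":[0,0,-0.85],"fingers":0.6},
  {"dp":[0,0,0],"delta_rot":[0,0,0],"fingers":0.6},
])

```text
clock: 12.3
position: [0.4624, 0.0922, 0.3524]
ee_rot: [0.0, 0.669, 0.743, 0.0]
contact_force: [-0.1, 0.2, -0.2]
width: 0.0515
gripper_force: 0.0
```

```bash
python3 - <<'E'
from h import *
to([.4617,.093,.188],1.67)
o=np.array([.6061,-.1544]); ex=np.array([.972,-.2346]); ey=np.array([.2346,.972])
for n in ("side","scene"):
    im,d,K,T=cam(n); P=cloud(d,K,T); 
    q=P[(d>0)&(P[...,2]>.15)&(P[...,2]<.2)]; x=(q[:,:2]-o)@ex; y=(q[:,:2]-o)@ey
    m=(abs(x)<.02)&(abs(y)<.2); x,y,z=x[m],y[m],q[m,2]
    for a,b in((-.17,-.152),(-.13,-.1),(-.1,-.06),(.06,.1),(.1,.13),(.152,.17)):
        k=(y>a)&(y<b)
        if k.sum()>5: print(n,a,k.sum(),"x",np.percentile(x[k],[3,97]).round(4),"z",np.percentile(z[k],[5,50,95]).round(4))
im,d,K,T=cam("wrist"); P=cloud(d,K,T); cv2.imwrite("pics/w3.png",im[:,:,::-1]); np.savez("w3.npz",im=im,d=d,K=K,T=T)
near=(d>0)&(np.hypot(P[...,0]-.4617,P[...,1]-.093)<.08)
for lo,hi in ((.14,.16),(.03,.042)):
    q=P[near&(P[...,2]>lo)&(P[...,2]<hi)]; print(lo,len(q))
    if len(q)>20: print(cv2.minAreaRect((q[:,:2]*1000).astype(np.float32)),np.median(q[:,2]))
E
```

```text
clock 12.3 p [0.4624 0.0922 0.3524] a 1.6748 tilt [ 0.0012 -0.0001] F [-0.1  0.2 -0.2] w 0.0515 0.0
dp units [ 0.004 -0.004  0.822] turn units 0.048
side -0.17 179 x [-0.0078  0.0107] z [0.1648 0.1766 0.1826]
side -0.13 95 x [-0.0047  0.0069] z [0.176  0.1778 0.1794]
side -0.1 109 x [-0.0044  0.0069] z [0.174  0.178  0.1795]
side 0.06 70 x [-0.0044  0.007 ] z [0.1761 0.178  0.1791]
side 0.1 46 x [-0.0042  0.007 ] z [0.1747 0.1779 0.1793]
side 0.152 38 x [-0.0083  0.0099] z [0.1683 0.1816 0.1831]
scene -0.17 20 x [-0.0094  0.0074] z [0.1759 0.1816 0.1829]
scene -0.13 61 x [-0.0062  0.0072] z [0.168  0.1777 0.181 ]
scene -0.1 82 x [-0.0043  0.0074] z [0.1693 0.1775 0.1808]
scene 0.06 100 x [-0.0053  0.0072] z [0.1688 0.1768 0.1804]
scene 0.1 74 x [-0.0045  0.0072] z [0.1709 0.1776 0.1803]
scene 0.152 118 x [-0.0088  0.0118] z [0.1637 0.1771 0.184 ]
0.14 698
((460.7884826660156, 93.82182312011719), (11.981825828552246, 29.61174774169922), 4.282872200012207) 0.15047666706477036
0.03 1543
((460.9093017578125, 93.26081085205078), (84.09764099121094, 50.152339935302734), 4.484712600708008) 0.03497047448048107
```

View pics/w3.png

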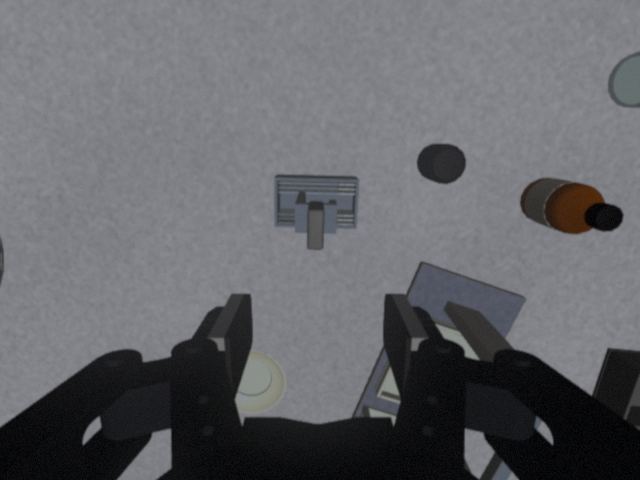

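The wrist view shows the rack at (316,200) with its grip block at (316,228). Its centre is (0.461,0.0935) at an angle of 0.077 rad. The rail is seated level in both forks. Next I'll grasp the rack.

Emit:
servo_tool([
  {"dp":[0.007,-0.007,0.1],"delta_rot":[0,0,0.27],"fingers":0.6},
  {"dp":[0,0,0.18],"delta_rot":[0,0,0],"fingers":0.6},
  {"dp":[0,0,0.18],"delta_rot":[0,0,0],"fingers":0.6},
  {"dp":[0,0,0.18],"delta_rot":[0,0,0],"fingers":0.6},
  {"dp":[0,0,0.1],"delta_rot":[0,0,0],"fingers":0.6},
])

```text
clock: 12.95
position: [0.4594, 0.0932, 0.2012]
ee_rot: [-0.001, 0.68, 0.733, -0.001]
contact_force: [0.2, 0.4, 0.8]
width: 0.0513
gripper_force: 0.0
```

Emit:
servo_tool([
  {"dp":[0,0,0.08],"delta_rot":[0,0,0],"fingers":0.6},
  {"dp":[0,0,0],"delta_rot":[0,0,0],"fingers":0.6},
  {"dp":[0,0,0],"delta_rot":[0,0,0],"fingers":0.6},
])

```text
clock: 13.25
position: [0.4612, 0.0933, 0.188]
ee_rot: [0.0, 0.68, 0.734, 0.0]
contact_force: [0.4, 0.5, 0.4]
width: 0.0509
gripper_force: 0.0
```

Emit:
servo_tool([
  {"dp":[0,0,0],"delta_rot":[0,0,0],"fingers":0},
  {"dp":[0,0,0],"delta_rot":[0,0,0],"fingers":0},
  {"dp":[0,0,0],"delta_rot":[0,0,0],"fingers":0},
  {"dp":[0,0,0],"delta_rot":[0,0,0],"fingers":0},
  {"dp":[0,0,0],"delta_rot":[0,0,0],"fingers":0},
], force=100)

```text
clock: 13.75
position: [0.4609, 0.0934, 0.1886]
ee_rot: [0.0, 0.679, 0.734, 0.0]
contact_force: [-2.2, 0.1, 6.0]
width: 0.0109
gripper_force: 98.1
```

Emit:
servo_tool([
  {"dp":[0,0,0],"delta_rot":[0,0,0],"fingers":0},
  {"dp":[0,0,0],"delta_rot":[0,0,0],"fingers":0},
])

```text
clock: 13.95
position: [0.4609, 0.0934, 0.1886]
ee_rot: [0.0, 0.679, 0.734, 0.0]
contact_force: [-1.8, 0.2, 5.1]
width: 0.0105
gripper_force: 98.1
```

```bash
python3 - <<'E'
from h import *
pose()
E
```

```text
clock 13.95 p [0.4609 0.0934 0.1886] a 1.6478 tilt [ 0.0009 -0.0001] F [-1.8  0.2  5.1] w 0.0105 98.12939286231995
```

Emit:
servo_tool([
  {"dp":[0,0,-0.05],"delta_rot":[0,0,0],"fingers":0},
  {"dp":[0,0,-0.1],"delta_rot":[0,0,0],"fingers":0},
  {"dp":[0,0,-0.12],"delta_rot":[0,0,0.2],"fingers":0},
  {"dp":[0,0,-0.12],"delta_rot":[0,0,0.4],"fingers":0},
  {"dp":[0,0,-0.1],"delta_rot":[0,0,0.5],"fingers":0},
])

```text
clock: 14.45
position: [0.4609, 0.0934, 0.2873]
ee_rot: [0.0, 0.719, 0.695, 0.0]
contact_force: [0.3, -0.3, -2.3]
width: 0.0111
gripper_force: 97.6
```

Emit:
servo_tool([
  {"dp":[0,0,-0.06],"delta_rot":[0,0,0.5],"fingers":0},
  {"dp":[0,0,0],"delta_rot":[0,0,0.5],"fingers":0},
  {"dp":[0,0,0],"delta_rot":[0,0,0.5],"fingers":0},
  {"dp":[0,0,0],"delta_rot":[0,0,0.4],"fingers":0},
  {"dp":[0,0,0],"delta_rot":[0,0,0.14],"fingers":0},
])

```text
clock: 14.95
position: [0.4607, 0.0934, 0.2979]
ee_rot: [0.0, 0.786, 0.618, 0.0]
contact_force: [0.9, -0.2, -2.8]
width: 0.0106
gripper_force: 97.6
```

Emit:
servo_tool([
  {"dp":[-0.04,0.03,0],"delta_rot":[0,0,0],"fingers":0},
  {"dp":[-0.08,0.06,0],"delta_rot":[0,0,0],"fingers":0},
  {"dp":[-0.1,0.07,0],"delta_rot":[0,0,0],"fingers":0},
  {"dp":[-0.1,0.07,0],"delta_rot":[0,0,0],"fingers":0},
  {"dp":[-0.1,0.07,0],"delta_rot":[0,0,0],"fingers":0},
])

```text
clock: 15.45
position: [0.4999, -0.0039, 0.2977]
ee_rot: [0.0, 0.786, 0.619, -0.0]
contact_force: [1.3, 0.4, -1.9]
width: 0.0107
gripper_force: 97.6
```

Emit:
servo_tool([
  {"dp":[-0.1,0.07,0],"delta_rot":[0,0,0],"fingers":0},
  {"dp":[-0.09,0.06,0],"delta_rot":[0,0,0],"fingers":0},
  {"dp":[-0.06,0.045,0],"delta_rot":[0,0,0],"fingers":0},
  {"dp":[-0.03,0.02,0],"delta_rot":[0,0,0],"fingers":0},
  {"dp":[0,0,0],"delta_rot":[0,0,0],"fingers":0},
])

```text
clock: 15.95
position: [0.5245, -0.0667, 0.2975]
ee_rot: [-0.0, 0.786, 0.618, -0.0]
contact_force: [0.1, 0.8, -2.4]
width: 0.0107
gripper_force: 97.6
```

```bash
python3 - <<'E'
from h import *
to([.622,-.0883,.2986],1.334)
im,d,K,T=cam("side"); cv2.imwrite("pics/s2.png",cv2.resize(im[130:350,200:440,::-1],None,fx=2.5,fy=2.5))
P=cloud(d,K,T); 
o=np.array([.6061,-.1544]); ex=np.array([.972,-.2346]); ey=np.array([.2346,.972])
x=(P[...,:2]-o)@ex; y=(P[...,:2]-o)@ey
m=(d>0)&(P[...,2]>.08)&(P[...,2]<.3)&(x>-.16)&(x<-.05)&(abs(y-.068)<.05)
for lo in np.arange(.09,.27,.015):
    k=m&(P[...,2]>lo)&(P[...,2]<lo+.015)
    if k.sum()>5: print(lo.round(3),k.sum(),np.percentile(x[k],[3,97]).round(3),np.percentile(y[k],[3,97]).round(3))
E
```

```text
clock 15.95 p [ 0.5245 -0.0667  0.2975] a 1.3328 tilt [-0.0003  0.0001] F [ 0.1  0.8 -2.4] w 0.0107 97.5859272480011
dp units [ 0.01   0.499 -0.006] turn units -0.012
0.105 180 [-0.139 -0.058] [0.041 0.068]
0.12 306 [-0.138 -0.058] [0.041 0.082]
0.135 689 [-0.139 -0.058] [0.042 0.088]
0.15 30 [-0.115 -0.11 ] [0.055 0.078]
0.165 37 [-0.116 -0.11 ] [0.054 0.077]
0.18 37 [-0.115 -0.086] [0.054 0.076]
0.195 67 [-0.116 -0.082] [0.054 0.077]
0.21 139 [-0.115 -0.082] [0.053 0.078]
0.225 106 [-0.115 -0.083] [0.051 0.062]
0.24 157 [-0.117 -0.08 ] [0.051 0.071]
0.255 164 [-0.118 -0.08 ] [0.053 0.077]
0.27 311 [-0.137 -0.062] [0.052 0.076]
```

View pics/s2.png

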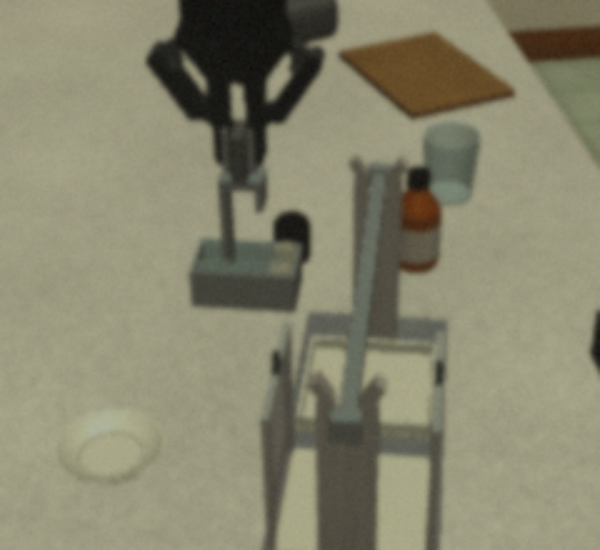

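The side crop shows the rack upright at (245,270), mouth toward the rail, and the rail seated in the near fork at (345,410). Heights match the plan, so I'll move it sideways onto the rail.

Emit:
servo_tool([
  {"dp":[0,0.03,0],"delta_rot":[0,0,0],"fingers":0},
  {"dp":[0,0.07,0],"delta_rot":[0,0,0],"fingers":0},
  {"dp":[0,0.08,0],"delta_rot":[0,0,0],"fingers":0},
  {"dp":[0,0.08,0],"delta_rot":[0,0,0],"fingers":0},
  {"dp":[0,0.08,0],"delta_rot":[0,0,0],"fingers":0},
])

```text
clock: 16.5
position: [0.592, -0.0815, 0.2978]
ee_rot: [0.0, 0.785, 0.619, 0.0]
contact_force: [-0.7, 0.1, -2.3]
width: 0.0106
gripper_force: 97.6
```

Emit:
servo_tool([
  {"dp":[0,0.08,0],"delta_rot":[0,0,0],"fingers":0},
  {"dp":[0,0.055,0],"delta_rot":[0,0,0],"fingers":0},
  {"dp":[0,0.025,0],"delta_rot":[0,0,0],"fingers":0},
  {"dp":[0,0,0],"delta_rot":[0,0,0],"fingers":0},
  {"dp":[0,0,0],"delta_rot":[0,0,0],"fingers":0},
])

```text
clock: 17.0
position: [0.621, -0.0891, 0.2976]
ee_rot: [-0.0, 0.786, 0.619, -0.0]
contact_force: [-0.4, -0.9, -1.2]
width: 0.011
gripper_force: 97.6
```

```bash
python3 - <<'E'
from h import *
to([.6225,-.0885,.2636],1.334)
im,d,K,T=cam("side"); P=cloud(d,K,T); 
o=np.array([.6061,-.1544]); ex=np.array([.972,-.2346]); ey=np.array([.2346,.972])
x=(P[...,:2]-o)@ex; y=(P[...,:2]-o)@ey
for nm,(lo,hi),yr in (("stem",(.15,.163),(.03,.1)),("hook",(.196,.21),(.03,.1)),("basket",(.11,.14),(.03,.1)),("rail",(.17,.182),(-.1,.02))):
    k=(d>0)&(P[...,2]>lo)&(P[...,2]<hi)&(abs(x)<.06)&(y>yr[0])&(y<yr[1])
    if k.sum()>5: print(nm,k.sum(),np.percentile(x[k],[3,97]).round(4),np.percentile(y[k],[3,97]).round(3),np.median(P[...,2][k]))
E
```

```text
clock 17.0 p [ 0.621  -0.0891  0.2976] a 1.334 tilt [-0.001   0.0002] F [-0.4 -0.9 -1.2] w 0.011 97.60398387908936
dp units [0.005 0.007 0.17 ] turn units 0.0
stem 21 [-0.0162 -0.0115] [0.055 0.074] 0.15684287149841858
hook 49 [-0.0164  0.0166] [0.054 0.076] 0.2022900172159975
basket 522 [-0.0405  0.0394] [0.042 0.081] 0.12854624490401628
rail 288 [-0.0046  0.007 ] [-0.096  0.015] 0.17805804523772395
```

Emit:
servo_tool([
  {"dp":[0,0.006,0.03],"delta_rot":[0,0,0],"fingers":0},
  {"dp":[0,0,0.05],"delta_rot":[0,0,0],"fingers":0},
  {"dp":[0,0,0.04],"delta_rot":[0,0,0],"fingers":0},
  {"dp":[0,0,0.03],"delta_rot":[0,0,0],"fingers":0},
  {"dp":[0,0,0],"delta_rot":[0,0,0],"fingers":0},
])

```text
clock: 17.55
position: [0.6218, -0.0895, 0.2661]
ee_rot: [-0.001, 0.786, 0.619, -0.001]
contact_force: [-0.8, 0.4, -1.2]
width: 0.0107
gripper_force: 97.5
```

```bash
python3 - <<'E'
from h import *
to([.5912,-.221,.267],1.334)
E
```

```text
clock 17.55 p [ 0.6218 -0.0895  0.2661] a 1.3338 tilt [-0.0029  0.0007] F [-0.8  0.4 -1.2] w 0.0107 97.54352331161499
dp units [-0.675  0.005 -0.005] turn units -0.002
```

Emit:
servo_tool([
  {"dp":[-0.03,0,0],"delta_rot":[0,0,0],"fingers":0},
  {"dp":[-0.06,0,0],"delta_rot":[0,0,0],"fingers":0},
  {"dp":[-0.07,0,0],"delta_rot":[0,0,0],"fingers":0},
  {"dp":[-0.08,0,0],"delta_rot":[0,0,0],"fingers":0},
  {"dp":[-0.08,0,0],"delta_rot":[0,0,0],"fingers":0},
])

```text
clock: 18.05
position: [0.6071, -0.1538, 0.2679]
ee_rot: [0.0, 0.786, 0.618, -0.0]
contact_force: [0.1, 0.4, -2.0]
width: 0.0106
gripper_force: 97.5
```

Emit:
servo_tool([
  {"dp":[-0.08,0,0],"delta_rot":[0,0,0],"fingers":0},
  {"dp":[-0.08,0,0],"delta_rot":[0,0,0],"fingers":0},
  {"dp":[-0.08,0,0],"delta_rot":[0,0,0],"fingers":0},
  {"dp":[-0.075,0,0],"delta_rot":[0,0,0],"fingers":0},
  {"dp":[-0.04,0,0],"delta_rot":[0,0,0],"fingers":0},
])

```text
clock: 18.55
position: [0.5904, -0.2228, 0.2677]
ee_rot: [0.0, 0.786, 0.618, -0.0]
contact_force: [-0.0, 0.3, -1.4]
width: 0.0106
gripper_force: 97.5
```

Emit:
servo_tool([
  {"dp":[0,0,0],"delta_rot":[0,0,0],"fingers":0},
  {"dp":[0,0,0],"delta_rot":[0,0,0],"fingers":0},
])

```text
clock: 18.75
position: [0.5909, -0.2207, 0.2676]
ee_rot: [-0.0, 0.786, 0.618, 0.0]
contact_force: [0.0, 0.8, -1.2]
width: 0.0108
gripper_force: 97.5
```

```bash
cat > chk.py <<'E'
from h import *
to([.5912,-.221,.2636],1.334)
o=np.array([.6061,-.1544]); ex=np.array([.972,-.2346]); ey=np.array([.2346,.972])
for n in ("side","scene"):
    im,d,K,T=cam(n); P=cloud(d,K,T); cv2.imwrite(f"pics/{n}_chk.png",im[:,:,::-1])
    x=(P[...,:2]-o)@ex; y=(P[...,:2]-o)@ey
    for nm,(lo,hi),yr,xr in (("stem",(.135,.16),(-.1,-.03),.03),("hook/grip",(.185,.225),(-.11,-.02),.03),("basket",(.085,.12),(-.12,-.02),.05),("rail",(.17,.182),(.0,.1),.02),("ptr",(.146,.16),(-.1,-.03),.065)):
        k=(d>0)&(P[...,2]>lo)&(P[...,2]<hi)&(abs(x)<xr)&(y>yr[0])&(y<yr[1])
        if nm=="ptr": k&=abs(x)>.045
        if k.sum()>3: print(n,nm,k.sum(),np.percentile(x[k],[3,97]).round(4),np.percentile(y[k],[3,97]).round(4),np.median(P[...,2][k]).round(4),np.percentile(P[...,2][k],97).round(4))
E
python3 chk.py
```

```text
clock 18.75 p [ 0.5909 -0.2207  0.2676] a 1.3335 tilt [0.0001 0.0008] F [ 0.   0.8 -1.2] w 0.0108 97.54266858100891
dp units [-0.001  0.002  0.02 ] turn units -0.005
side stem 56 [-0.0147 -0.0097] [-0.0802 -0.0541] 0.148 0.159
side hook/grip 415 [-0.0151  0.0183] [-0.0819 -0.0646] 0.2066 0.2233
side basket 638 [-0.0399  0.0423] [-0.0923 -0.046 ] 0.1101 0.1176
side rail 37 [-0.0049  0.001 ] [0.0278 0.0658] 0.178 0.1795
side ptr 40 [-0.0579  0.0588] [-0.0733 -0.0654] 0.1517 0.1568
scene hook/grip 251 [-0.0153  0.0197] [-0.0733 -0.0485] 0.2055 0.2236
scene basket 637 [-0.0326  0.0404] [-0.0852 -0.0376] 0.11 0.1184
scene rail 234 [-0.0047  0.0077] [0.0033 0.0984] 0.1774 0.1806
scene ptr 35 [-0.0588  0.0602] [-0.071  -0.0579] 0.1497 0.1559
```

Emit:
servo_tool([
  {"dp":[0,0,0.01],"delta_rot":[0,0,0],"fingers":0},
  {"dp":[0,0,0.01],"delta_rot":[0,0,0],"fingers":0},
  {"dp":[0,0,0],"delta_rot":[0,0,0],"fingers":0},
  {"dp":[0,0,0],"delta_rot":[0,0,0],"fingers":0},
])

```text
clock: 19.25
position: [0.591, -0.2206, 0.2637]
ee_rot: [-0.0, 0.786, 0.619, 0.0]
contact_force: [0.5, -0.3, -1.9]
width: 0.0106
gripper_force: 98.0
```

Emit:
servo_tool([
  {"dp":[0,0,0.005],"delta_rot":[0,0,0],"fingers":0},
  {"dp":[0,0,0.003],"delta_rot":[0,0,0],"fingers":0},
  {"dp":[0,0,0],"delta_rot":[0,0,0],"fingers":0},
])

```text
clock: 19.55
position: [0.5909, -0.2207, 0.2636]
ee_rot: [0.0, 0.786, 0.619, 0.0]
contact_force: [-1.5, 1.8, 4.6]
width: 0.0106
gripper_force: 98.9
```

Contact with the rail is confirmed, so I'll release gently and back away upward.

Emit:
servo_tool([
  {"dp":[0,0,0],"delta_rot":[0,0,0],"fingers":0.2},
  {"dp":[0,0,0],"delta_rot":[0,0,0],"fingers":0.35},
  {"dp":[0,0,0],"delta_rot":[0,0,0],"fingers":0.5},
  {"dp":[0,0,0],"delta_rot":[0,0,0],"fingers":0.5},
  {"dp":[0,0,0],"delta_rot":[0,0,0],"fingers":0.5},
], force=20)

```text
clock: 20.05
position: [0.5909, -0.221, 0.2619]
ee_rot: [-0.0, 0.786, 0.619, -0.0]
contact_force: [0.3, 0.5, 0.1]
width: 0.0428
gripper_force: 0.0
```

Emit:
servo_tool([
  {"dp":[0,0,-0.03],"delta_rot":[0,0,0],"fingers":0.5},
  {"dp":[0,0,-0.1],"delta_rot":[0,0,0],"fingers":0.5},
  {"dp":[0,0,-0.15],"delta_rot":[0,0,0],"fingers":0.5},
  {"dp":[0,0,-0.15],"delta_rot":[0,0,0],"fingers":0.5},
  {"dp":[0,0,-0.1],"delta_rot":[0,0,0],"fingers":0.5},
])

```text
clock: 20.55
position: [0.5913, -0.2211, 0.3711]
ee_rot: [0.002, 0.786, 0.619, 0.001]
contact_force: [1.1, -0.2, 0.5]
width: 0.0429
gripper_force: 0.0
```

Emit:
servo_tool([
  {"dp":[0,0,0],"delta_rot":[0,0,0],"fingers":0.5},
  {"dp":[0,0,0],"delta_rot":[0,0,0],"fingers":0.5},
  {"dp":[0,0,0],"delta_rot":[0,0,0],"fingers":0.5},
  {"dp":[0,0,0],"delta_rot":[0,0,0],"fingers":0.5},
  {"dp":[0,0,0],"delta_rot":[0,0,0],"fingers":0.5},
])

```text
clock: 21.05
position: [0.5906, -0.2208, 0.3668]
ee_rot: [-0.001, 0.786, 0.619, -0.001]
contact_force: [-0.8, -0.8, -0.1]
width: 0.043
gripper_force: 0.0
```

```bash
python3 chk.py; python3 -c "
import cv2;cv2.imwrite('pics/fin.png',cv2.resize(cv2.imread('pics/side_chk.png')[170:390,230:430],None,fx=2.6,fy=2.6))"
```

```text
clock 21.05 p [ 0.5906 -0.2208  0.3668] a 1.3338 tilt [-0.0021  0.0009] F [-0.8 -0.8 -0.1] w 0.043 0.0
dp units [-0.     0.004  0.516] turn units -0.002
side stem 54 [-0.0147 -0.0094] [-0.0793 -0.0568] 0.1481 0.1592
side hook/grip 276 [-0.0143  0.0167] [-0.0824 -0.0559] 0.1956 0.2243
side basket 603 [-0.0399  0.0425] [-0.0925 -0.0469] 0.1071 0.1138
side rail 160 [-0.0044  0.007 ] [0.0061 0.0972] 0.1782 0.1797
side ptr 45 [-0.0579  0.0589] [-0.0742 -0.0649] 0.1509 0.1558
scene hook/grip 189 [-0.0123  0.0159] [-0.0776 -0.0485] 0.2021 0.2245
scene basket 586 [-0.0251  0.0387] [-0.0864 -0.0382] 0.107 0.1152
scene rail 223 [-0.0049  0.0075] [0.0047 0.0966] 0.1777 0.1812
scene ptr 29 [-0.058   0.0603] [-0.0694 -0.0575] 0.1511 0.1584
```

View pics/fin.png

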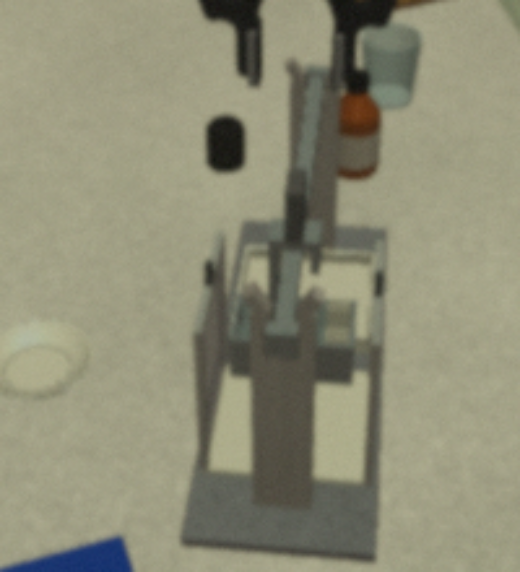

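The rack hangs upright on the rail at (295,240), centred between the pointers. The rail is seated and the gripper is clear.

```bash
python3 -c "
from rig import manip
print(manip.sign_off())"
```

```text
the job is handed in; nothing more can be done
None
```

I handed the job in: the rail is seated in both forks and the rack hangs upright and free on it, within about 2 mm of the pointers along the rail by camera, though `sign_off()` gave no verdict.

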